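Square a light bar into its soldering carrier and pin it

TASK

Push the aluminium light bar back under the two sprung rollers of the soldering carrier, working on both ends, until its whole long edge lies flush along the rail, and slide it along the rail until its left end is flush against the end stop. Then press the black-knobbed locating pin fully down through the hole in the end of the bar. Feel your way: never press the bar against the rail or the stop with more than 20 N (2 kg), and leave the tools and parts lying round about alone.

Things in the scene. Friction and masses are not known exactly. Their poses are not given: they have to be found in the camera images.
- bar_center (a point): Centre, half-way up, of the loose aluminium light bar: 200 mm long (its y), 32 wide (x), 8 thick (z), 0.14 kg, a strip of LEDs along its front half and a 9 mm hole in each end, on the centre line 15 mm from the end. It starts flat on the carrier's bed in front of the rail, 25 to 57 mm short of the stop and up to 0.22 rad askew, +x edge to the rail, +y end to the stop, and slides freely there.
- bar_left (a point): Corner of the light bar that belongs where rail and stop meet: rear (+x) edge, left (+y) end, half-way up; 16 mm in x and 100 mm in y from bar_center.
- bar_right (a point): Corner of the light bar at its rear (+x) edge and right (-y) end, half-way up; 16 mm in x and -100 mm in y from bar_center. With the bar home it too touches the rail.
- light_bar: The same light bar; origin at the centre of its underside, axes as at bar_center.
- carrier: Soldering carrier, fixed: black plate from x = -85 to +100 mm and y = -150 to +140 mm, its top (the bed) 10 mm over the bench. Origin at bench level; x points from the open front edge to the rail, y along the rail to the stop, z up. Up to 0.25 rad askew. The 14 mm high, 250 mm long aluminium rail stands on the bed parallel to y; the stop is a block at its left end with its face at y = 115 mm, reaching 32 mm out from the rail.
- finger_0 (a joint): Lift, in rad, of the right one of two sprung steel fingers on the rail, at y = -55 mm of the carrier; about 0 free, 0.05 with the bar under it. The fingers reach 18 mm out from the rail's face; their 12 mm rollers hang 1.2 mm below the bar's top. Each takes some 3 to 9 N to push the bar under; then the bar drags with some newtons and stays where it is left.
- finger_1 (a joint): The same for the left sprung finger, at y = +35 mm of the carrier. The rail itself (with fingers, stop and pin) is adjustable, locked somewhere in its slots: its face is at any x from 32 to 48 mm of the carrier's frame. The setting is not reported; it must be felt or seen. Rail and stop are rigid.
- pin (a joint): Travel of the 6 mm locating pin, 0 up to 0.0105 m fully down (hard end). Black knob 20 mm across, its top 63 mm over the bench when up and 53 mm when down, on a bracket with its arm 33 mm over the bench; the axis is 16 mm in front of the rail's face and 15 mm from the stop, so right over the bar's left hole once the bar is home. Moves with about 5 N and stays put. If the bar is well short of home it lands on the bar or misses it.
- side_cutter: Bystander: flush cutter, 33 x 131 x 11 mm, on the bench in front of the carrier. Origin on the bench under its centre.
- screw_jar: Bystander: small jar of screws, 41 mm across, 34 mm high, behind the rail. Origin at the centre of its underside.
- flux_tin: Bystander: round tin, 49 mm across, 18 mm high, in front of the carrier. Origin at the centre of its underside.
- heatsink: Bystander: finned heat sink, 40 x 40 x 20 mm, behind the rail. Origin at the centre of its underside.

How it is judged:
By the outcome, as a careful person would: the job done as asked, in the order asked, and still so for the second after the job is handed in, with the robot touching nothing.
It also fails if it takes over 72 s, if anything falls off the work surface, if the arm or the gripper's body presses on something with over 40 N, if the wrist force passes 120 N, or if a joint passes its speed limit or range.

ROBOT

A 6-joint arm with a two-finger parallel gripper is mounted at the origin on a cart in front of the work surface, level with it; the furniture and walls round the work are solid. World frame = base frame: x ahead of the robot, y to its left, z up, the work surface at z = 0. Lengths are in m, angles in rad, forces in N, time in s.
With the tool pointing down it reaches from about 0.25 to 0.775 m from the base axis. Payload 4 kg.
Tool frame: the origin (TCP) lies at the very end of the fingers, on their centre line; the grasp point (between the pads) lies 19 mm behind it; z points along the fingers, y is the line along which they close (so a half turn about z gives the same grasp; the last joint's range is limited). The gripper opens to 94 mm and grips with 3 to 60 N. Pads are 16 mm wide; open, the fingers measure 119 mm over their backs; the gripper's body (75 mm by 177 mm) begins 78 mm behind the grasp point.
Start: joints at [-1.24, 0.087, 1.371, -0, 1.684, -0.103], TCP at [0.231, -0.499, 0.171] pointing down, gripper open.
Joint ranges: [-3.1, 3.1], [-0.76, 2.03], [0.27, 2.55], [-1.08, 4.22], [0.17, 2.65], [-2.57, 2.57]. Speed limits (rad/s): [2.79, 2.79, 3.14, 3.14, 3.14, 3.14].

INTERFACE

Orientations are given as [roll, pitch, yaw] about the fixed x, y, z axes, in that order (R = Rz(yaw) Ry(pitch) Rx(roll)).
In Python, from station import robot gives the robot as it stands.
- The arm moves only by the tool send_rows, never from a script. Its argument "motion" is text: rows parted by semicolons, each of 7 numbers parted by spaces: the turn, a rotation vector about the tool's x, y, z in rad, then the shift along the tool's x, y, z in cm, then the finger opening in cm, from 0 to 9.4. A call has 1 to 12 rows; each row is the pose to reach, as a shift and turn from the pose commanded when the call began, along the tool's axes at that moment; what a row does not reach only later rows make up. A row lasts 1/10 s, in which the tool goes at most 50 mm and 8.59 degrees, less where a joint would pass 70% of its speed; a pose out of reach is approached as far as the arm can. A call with a gripper value outside its range is refused whole. The fingers move at their own pace and stop on an object; "grip_force" is the grip in N (left out, the last holds). Time passes only in rows, so rows that repeat a pose let the fingers close. It gives the time, the measured TCP pose, the force, the opening and the grip force at its end, in the units of the state.
- robot.get_state(): the state, without advancing time (a new reading comes with each control period).
- robot.grab_frame(name): name is "scene" or "top" or "wrist"; returns a dict with "color" (480x640x3 uint8, blue, green, red), "fx", "fy", "cx", "cy" (pixels), "k1" (the pictures are not rectified: a ray, as slopes to the right and down, at radius r is drawn at 1 + k1 r^2 times it, then the intrinsics apply), "R" (3x3) and "t" (3): a world point X has camera coordinates R X + t; the wrist camera has in their place "T_tool_cam" (4x4, takes a point from camera to tool coordinates, whose origin is the TCP and whose axes are the flange's). Camera axes: x right, y down, z forward; pixel columns grow to the right and rows downward; lengths in m; the calibration is good to about 2 mm. A picture is of the moment at which its call begins: read the wrist's pose just before it. There is no depth.
- robot.hand_in(): hands the job in; it is judged then, once.
The state is a dict: "time_s": time; "joints": joint angles; "qvel": joint speeds; "tau": joint torques, N m; "eef_pos": TCP position; "ee_rot": TCP orientation; "wrist_force": force on the tool from outside, world axes, zero at the start; "ft_torque": the same for the moment, N m; "width": finger opening in m; "grip_force": force on a finger pad.
Only numpy, scipy, OpenCV 4.12 (cv2) and the standard library are available. Lean on these libraries where they do the work, as an engineer would, in place of code of your own. Each camera call takes 0.05 s, during which the arm holds its last target. There are 200 camera calls.

## Working session

There is one attempt and no reset: what is moved stays moved. The work goes in short steps, Python scripts to look and compute and a tool call to move; the robot and the scene stay as the last step left them, time stands still between calls to the robot, and variables do not carry over. Pictures are saved under pics/ and viewed, at most 10 in all, crops included, and the job is handed in when it is done.

Besides the shell and the picture viewer there is one more tool, called after "Emit:" by a JSON object that holds its "method" and its "body", one argument or row to a line. send_rows: Moves the arm, as the interface text tells. Its arguments: {"type":"object","properties":{"motion":{"type":"string"},"grip_force":{"type":"number"}},"required":["motion"]}

```bash
mkdir -p pics; ls; python3 - <<'E'
from station import robot
import cv2
s=robot.get_state(); print(s)
for n in ("scene","top"):
    f=robot.grab_frame(n); cv2.imwrite(f"pics/{n}0.png",f["color"]); print({k:v for k,v in f.items() if k!="color"})
E
```

```text
pics
{'time_s': 0.0, 'joints': array([-1.24009119e+00,  8.79370422e-02,  1.37223470e+00,  1.10977403e-05,
        1.68357168e+00, -1.03114290e-01]), 'qvel': array([ 0.00157324,  0.00017759,  0.00179328, -0.00152141, -0.0029739 ,
        0.00200078]), 'tau': array([ 1.28579541e-03, -3.40172517e+01, -3.02425575e+01,  7.18101184e-02,
        3.30039219e-02, -1.55009056e-04]), 'eef_pos': array([ 0.23098054, -0.4984764 ,  0.17022398]), 'ee_rot': array([-3.13945444e+00, -2.32353457e-04,  4.33820420e-01]), 'wrist_force': array([ 0.03997924, -0.9270309 , -0.05786223]), 'ft_torque': array([-0.03203919,  0.01255856,  0.01226265]), 'grip_force': 0.0, 'width': 0.093921167704645}
{'fx': 473.23543838373354, 'fy': 473.23543838373354, 'cx': 320.50669858670915, 'cy': 243.893703942549, 'k1': -0.12290864229619057, 'R': array([[-0.84944661, -0.5276126 , -0.0080868 ],
       [-0.38578337,  0.63141429, -0.67267168],
       [ 0.36001617, -0.56827892, -0.7398969 ]]), 't': array([0.51562355, 0.17125664, 0.73987344])}
{'fx': 578.4344523386904, 'fy': 578.4344523386904, 'cx': 325.1683703751766, 'cy': 247.9573218613985, 'k1': -0.16534157183003037, 'R': array([[-0.02573772, -0.99946171,  0.02034347],
       [-0.98575204,  0.02199034, -0.16676135],
       [ 0.16622423, -0.02434567, -0.9857874 ]]), 't': array([0.08956332, 0.54004425, 0.82143928])}
```

View pics/top0.png

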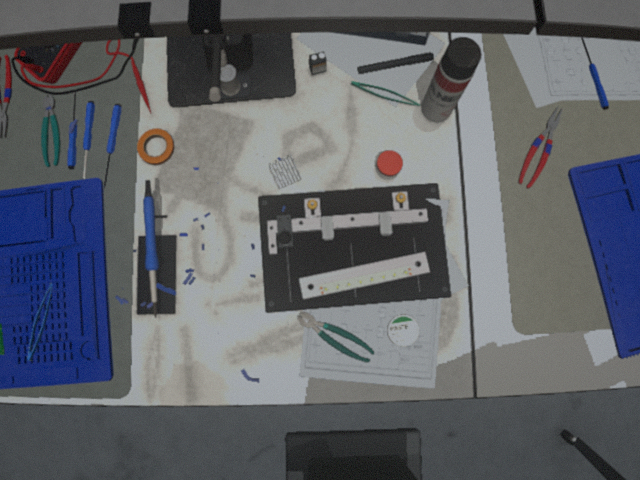

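View pics/scene0.png

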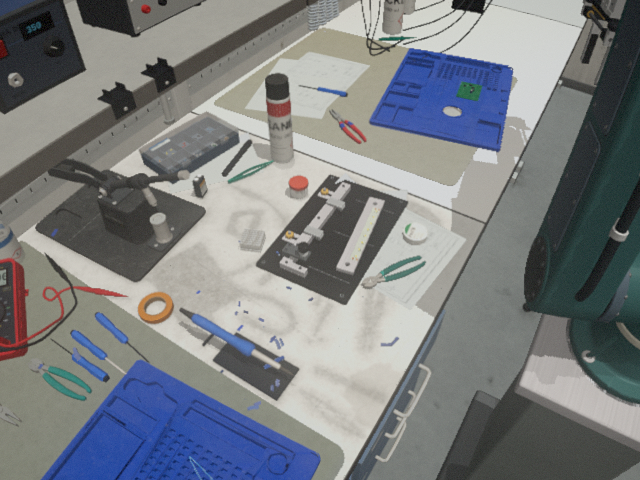

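The top view shows the carrier with corners near (260,197), (438,184), (450,297) and (268,312). The bar runs from about (302,290) to (428,262), the knob is near (285,235), and the rail face runs along y≈235. I'll enlarge this region.

```bash
python3 - <<'E'
import cv2
a=cv2.imread("pics/top0.png")[175:365,250:460]
cv2.imwrite("pics/top0c.png",cv2.resize(a,None,fx=3.1,fy=3.1,interpolation=cv2.INTER_CUBIC))
E
```

```text
(no output)
```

View pics/top0c.png

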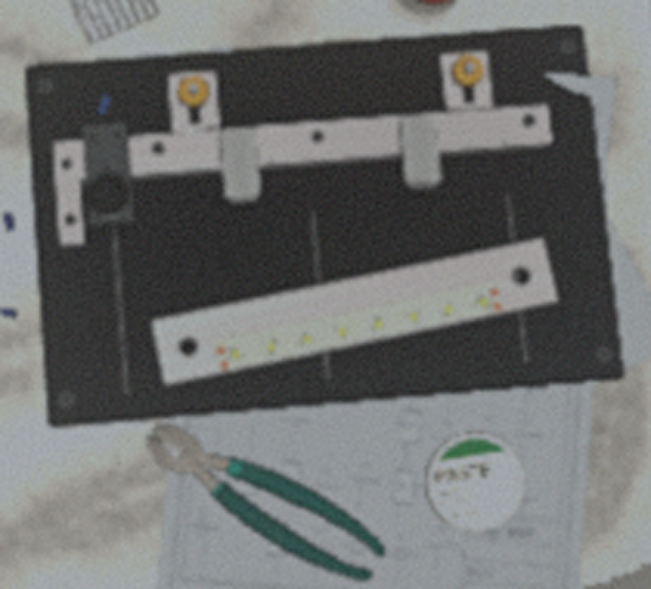

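The enlarged crop shows the carrier corners at (27,68), (581,27), (622,378) and (51,425). The bar corners are at (152,320), (544,238), (558,300) and (164,384). The rail's front top edge runs from (131,177) to (551,145), and the stop face is at u≈84.

```bash
cat > h.py <<'E'
import numpy as np, cv2
from scipy.spatial.transform import Rotation as Ro
def unproj(f,px,z):
    K=np.array([[f["fx"],0,f["cx"]],[0,f["fy"],f["cy"]],[0,0,1]])
    px=np.array(px,float).reshape(-1,1,2)
    n=cv2.undistortPoints(px,K,np.array([f["k1"],0,0,0,0.]))[:,0]
    d=np.c_[n,np.ones(len(n))]@f["R"]; o=-f["R"].T@f["t"]
    return (o+d*((z-o[2])/d[:,2])[:,None])
def wristcam(f,s):
    T=np.eye(4); T[:3,:3]=Ro.from_euler("xyz",s["ee_rot"]).as_matrix(); T[:3,3]=s["eef_pos"]
    C=np.linalg.inv(T@f["T_tool_cam"]); f["R"],f["t"]=C[:3,:3],C[:3,3]; return f
def fit(model,obs):  # 2D rigid, obs = R model + t
    model,obs=np.array(model,float),np.array(obs)[:,:2]
    mc,oc=model.mean(0),obs.mean(0); a,b=model-mc,obs-oc
    th=np.arctan2((a[:,0]*b[:,1]-a[:,1]*b[:,0]).sum(),(a*b).sum())
    R=np.array([[np.cos(th),-np.sin(th)],[np.sin(th),np.cos(th)]])
    t=oc-R@mc; return th,t,R,np.linalg.norm(obs-(model@R.T+t),axis=1)
E
python3 - <<'E'
from h import *
from station import robot
f=robot.grab_frame("top")
c=lambda L:np.array(L)/3.1+[250,175]
car=unproj(f,c([(27,68),(581,27),(622,378),(51,425)]),.010)
th,t,R,e=fit([(.1,.14),(.1,-.15),(-.085,-.15),(-.085,.14)],car); print("car",th,t,e)
b=unproj(f,c([(152,320),(544,238),(558,300),(164,384),(188,346),(521,275)]),.018)
tb,bt,Rb,e=fit([(.016,.1),(.016,-.1),(-.016,-.1),(-.016,.1),(0,.085),(0,-.085)],b); print("bar",tb,bt,e)
L=lambda p:(np.array(p)[:,:2]-t)@R
print("bar in carrier",tb-th,L([bt]),L([Rb@[.016,.1]+bt]),L([Rb@[.016,-.1]+bt]))
print("rail face pts",L(unproj(f,c([(131,177),(551,145)]),.024)))
print("stop",L(unproj(f,c([(84,142),(84,243)]),.024)))
print("knob",L(unproj(f,c([(108,195)]),.063)))
E
```

```text
car 0.056679250300798435 [0.54150243 0.03505866] [0.00218255 0.00207686 0.00223055 0.00242717]
bar 0.18423474061730824 [0.50290056 0.01599944] [2.05970360e-04 5.44178995e-04 9.12433993e-05 4.57605191e-04
 1.72064815e-04 3.07314436e-04]
bar in carrier 0.1275554903165098 [[-0.03961956 -0.01684186]] [[-0.03647054  0.08438108]] [[-0.01102856 -0.11399409]]
rail face pts [[ 0.03497125  0.08916978]
 [ 0.03494134 -0.12216775]]
stop [[0.05455188 0.11124166]
 [0.00370825 0.11470724]]
knob [[0.01937708 0.0998295 ]]
```

```bash
cat >> h.py <<'E'
CAR=(0.0567,np.array([.5415,.0351]))
def c2w(x,y):
    c,s=np.cos(CAR[0]),np.sin(CAR[0]); return CAR[1]+[c*x-s*y,s*x+c*y]
def w2c(p):
    c,s=np.cos(CAR[0]),np.sin(CAR[0]); d=np.array(p)[:2]-CAR[1]; return np.array([c*d[0]+s*d[1],-s*d[0]+c*d[1]])
def rel(s,xy,z,yaw):   # row numbers from the measured pose to the wanted one
    R0=Ro.from_euler("xyz",s["ee_rot"]); R1=Ro.from_euler("xyz",[np.pi,0,yaw])
    d=R0.inv().apply(np.r_[xy,z]-s["eef_pos"])*100
    print("rot",(R0.inv()*R1).as_rotvec().round(4),"shift cm",d.round(2))
E
python3 - <<'E'
from h import *
from station import robot
s=robot.get_state()
rel(s,[.5029,.016],.15,.184+np.pi/2)
E
```

```text
rot [-1.300e-03 -1.300e-03 -1.321e+00] shift cm [ 46.3  -35.26   2.11]
```

Emit:
{"method": "send_rows", "body": {
  "motion": "0 0 -1.321 46.3 -35.26 2.1 6.5;0 0 -1.321 46.3 -35.26 2.1 6.5;0 0 -1.321 46.3 -35.26 2.1 6.5;0 0 -1.321 46.3 -35.26 2.1 6.5;0 0 -1.321 46.3 -35.26 2.1 6.5;0 0 -1.321 46.3 -35.26 2.1 6.5;0 0 -1.321 46.3 -35.26 2.1 6.5;0 0 -1.321 46.3 -35.26 2.1 6.5;0 0 -1.321 46.3 -35.26 2.1 6.5;0 0 -1.321 46.3 -35.26 2.1 6.5;0 0 -1.321 46.3 -35.26 2.1 6.5;0 0 -1.321 46.3 -35.26 2.1 6.5"
}}

```text
time_s: 1.35
eef_pos: [0.5036, 0.0186, 0.1498]
ee_rot: [-3.141, -0.001, 1.758]
wrist_force: [-0.4, 0.0, -0.7]
width: 0.0651
grip_force: 0.0
```

Emit:
{"method": "send_rows", "body": {
  "motion": "0 0 0 0 0 0 6.5;0 0 0 0 0 0 6.5;0 0 0 0 0 0 6.5"
}}

```text
time_s: 1.65
eef_pos: [0.5026, 0.0145, 0.1502]
ee_rot: [-3.141, 0.001, 1.754]
wrist_force: [-0.0, -0.4, 0.2]
width: 0.0648
grip_force: 0.0
```

```bash
python3 - <<'E'
from h import *
from station import robot
s=robot.get_state(); print(s["time_s"],s["eef_pos"],s["ee_rot"],s["wrist_force"],s["width"])
rel(s,[.5029,.016],.012,.184+np.pi/2)
f=robot.grab_frame("wrist"); cv2.imwrite("pics/w1.png",f["color"]); print(f["T_tool_cam"],f["fx"])
E
```

```text
1.65 [0.50259048 0.01445608 0.15022657] [-3.14088515e+00  5.79842895e-04  1.75367108e+00] [-0.04665526 -0.40254938  0.22479682] 0.0648192491040937
rot [-0.0007  0.0006 -0.0011] shift cm [ 0.15  0.07 13.82]
[[ 4.82271292e-05 -9.59380527e-01 -2.82115228e-01  8.25275751e-02]
 [ 9.99998205e-01 -4.88075908e-04  1.83073267e-03  9.44085085e-04]
 [-1.89406292e-03 -2.82114810e-01  9.59378782e-01 -2.13537129e-01]
 [ 0.00000000e+00  0.00000000e+00  0.00000000e+00  1.00000000e+00]] 394.6920841832778
```

View pics/w1.png

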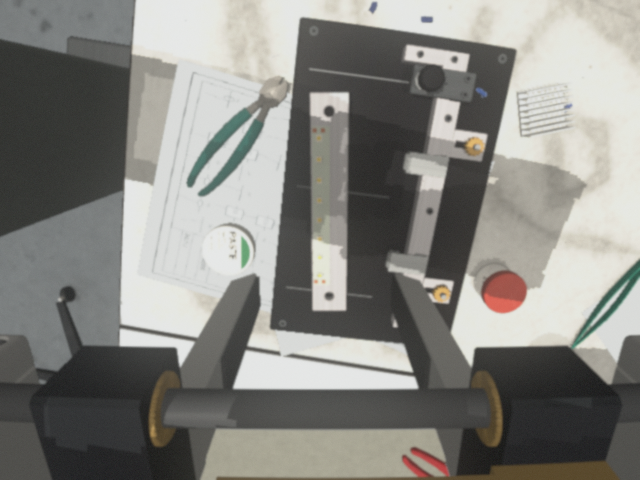

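The wrist view has the bar between the open fingers, with its holes at (329,111) and (329,296). The rail's front edge runs roughly from (434,100) to (411,250), the stop's face runs along (404,59) to (466,67), and the knob is at (431,78).

```bash
python3 - <<'E'
from h import *
from station import robot
s=robot.get_state(); f=wristcam(robot.grab_frame("wrist"),s)
b=unproj(f,[(309,93),(349,92),(347,310),(312,310),(329,111),(329,296)],.018)
tb,bt,Rb,e=fit([(-.016,.1),(.016,.1),(.016,-.1),(-.016,-.1),(0,.085),(0,-.085)],b); print("bar",tb,bt,e)
th,t,R,e=fit([(-.085,.14),(.1,.14),(-.085,-.15)],unproj(f,[(304,17),(516,49),(272,328)],.01)); print("car",th,t,e)
r=unproj(f,[(434,100),(411,250)],.024)
for n,p in(("rail",r),("stop",unproj(f,[(404,59),(466,67)],.024)),("knob",unproj(f,[(431,78)],.063))): print(n,[w2c(q) for q in p])
d=r[0]-r[1]; print("rail yaw",np.arctan2(-d[0],d[1]))
rel(s,bt,.012,tb+np.pi/2)
E
```

```text
bar 0.18680289252916693 [0.50722875 0.01769092] [7.11272540e-04 7.54825162e-04 1.14483247e-03 8.78469528e-04
 7.99815807e-05 3.34167178e-04]
car 0.05923390990158903 [0.54855024 0.03718319] [0.00244885 0.00351758 0.0026454 ]
rail [array([0.03853625, 0.08882081]), array([ 0.04344803, -0.04222044])]
stop [array([0.00839822, 0.11680275]), array([0.05964737, 0.11781915])]
knob [array([0.02338141, 0.10062877])]
rail yaw 0.0941651314236477
rot [-0.0002  0.0005 -0.0046] shift cm [ 0.27  0.52 13.84]
```

Emit:
{"method": "send_rows", "body": {
  "motion": "0 0 0 0.2 0.3 5 6.5;0 0 0 0.2 0.3 9.5 6.5;0 0 0 0.2 0.3 12.5 6.5;0 0 0 0.2 0.3 13.7 6.5;0 0 0 0.2 0.3 13.7 5;0 0 0 0.2 0.3 13.7 4;0 0 0 0.2 0.3 13.7 3;0 0 0 0.2 0.3 13.7 3;0 0 0 0.2 0.3 13.7 3;0 0 0 0.2 0.3 13.7 3",
  "grip_force": 6
}}

```text
time_s: 2.75
eef_pos: [0.5062, 0.018, 0.0141]
ee_rot: [3.14, 0.0, 1.755]
wrist_force: [-0.2, -0.9, 0.1]
width: 0.0302
grip_force: 0.0
```

```bash
python3 - <<'E'
from h import *
from station import robot
s=robot.get_state(); print(s["time_s"],s["eef_pos"],s["ee_rot"],s["wrist_force"],s["width"],s["grip_force"])
print(w2c(s["eef_pos"]))
E
```

```text
2.75 [0.50615729 0.01801914 0.01408289] [3.14032276e+00 4.28427062e-04 1.75500341e+00] [-0.22043506 -0.91527037  0.10063626] 0.03015006527822622 0.0
[-0.03625388 -0.01505055]
```

Emit:
{"method": "send_rows", "body": {
  "motion": "0 0 0 0 0 0.15 2;0 0 0 0 0 0.15 2",
  "grip_force": 8
}}

```text
time_s: 2.95
eef_pos: [0.5055, 0.018, 0.0116]
ee_rot: [-3.141, -0.0, 1.755]
wrist_force: [-0.2, -0.8, 0.5]
width: 0.0208
grip_force: 0.0
```

```bash
python3 - <<'E'
from h import *
from station import robot
s=robot.get_state(); print(s["time_s"],s["eef_pos"],s["ee_rot"],s["wrist_force"],s["width"],s["grip_force"])
f=robot.grab_frame("wrist"); cv2.imwrite("pics/w2.png",f["color"])
E
```

```text
2.95 [0.50546391 0.01804318 0.01162984] [-3.14115712e+00 -1.93664793e-05  1.75491238e+00] [-0.17768385 -0.77478402  0.45343003] 0.02082187752640739 0.0
```

View pics/w2.png

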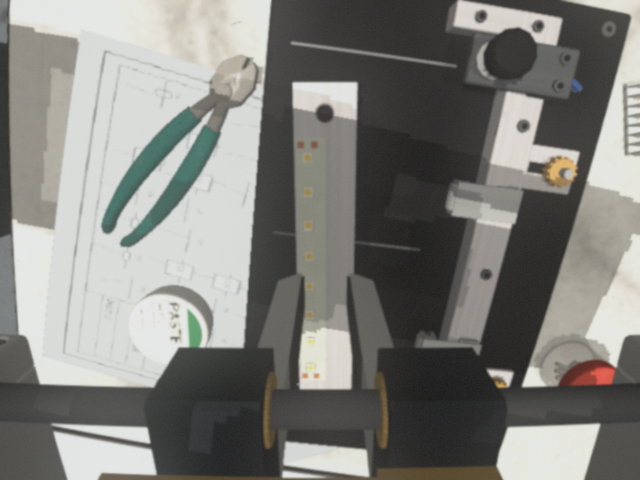

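```bash
python3 - <<'E'
from h import *
from station import robot
s=robot.get_state(); print(s["width"],s["grip_force"],s["wrist_force"],s["eef_pos"])
f=wristcam(robot.grab_frame("wrist"),s)
for z in(.0116,.018,.03):
  p=unproj(f,[(287,275),(302,275),(353,275),(368,275),(295,250),(355,250)],z); T=Ro.from_euler("xyz",s["ee_rot"]).inv().apply(p-s["eef_pos"]); print(z,(T*1000).round(1)[:,:2].tolist())
E
```

```text
0.020212887949813567 0.0 [-1.19017411  0.13055724 -0.42197453] [0.50547907 0.0180284  0.01165482]
0.0116 [[-5.9, -20.9], [-5.9, -12.2], [-5.9, 17.5], [-5.9, 26.3], [9.5, -15.9], [9.5, 18.4]]
0.018 [[-3.2, -20.3], [-3.2, -11.8], [-3.2, 17.0], [-3.3, 25.5], [11.7, -15.4], [11.7, 17.9]]
0.03 [[1.7, -19.0], [1.7, -11.1], [1.7, 16.1], [1.7, 24.1], [15.8, -14.5], [15.8, 16.9]]
```

```bash
python3 - <<'E'
import cv2
from station import robot
f=robot.grab_frame("wrist")["color"]; g=robot.grab_frame("scene")["color"]
a=cv2.resize(f[230:400,230:430],None,fx=2.8,fy=2.8,interpolation=cv2.INTER_CUBIC)
b=cv2.resize(g[150:320,240:440],None,fx=2.8,fy=2.8,interpolation=cv2.INTER_CUBIC)
import numpy as np
cv2.imwrite("pics/c3.png",cv2.resize(np.hstack([a,b]),(800,340)))
E
```

```text
(no output)
```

View pics/c3.png

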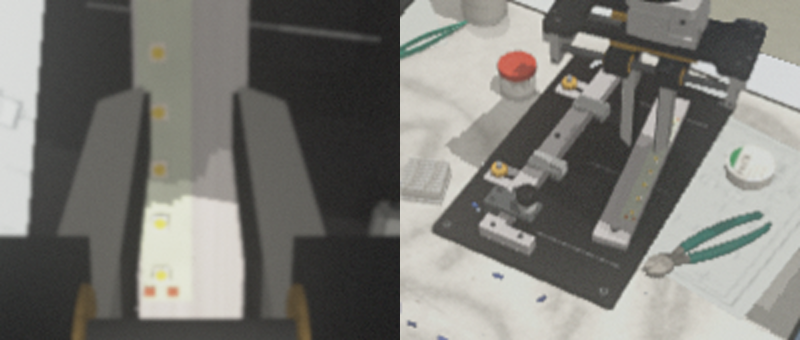

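```bash
python3 - <<'E'
from h import *
from station import robot
s=robot.get_state(); f=robot.grab_frame("scene")
R=Ro.from_euler("xyz",s["ee_rot"])
K=np.array([[f["fx"],0,f["cx"]],[0,f["fy"],f["cy"]],[0,0,1]])
for dz in(0,.01,.02,.03):
    P=np.array([s["eef_pos"]+[0,0,dz]+R.apply([0,y,0]) for y in(-.016,.016)])
    q=cv2.projectPoints(P,cv2.Rodrigues(f["R"])[0],f["t"],K,np.array([f["k1"],0,0,0,0]))[0][:,0]
    print(dz,((q-[240,150])*2+[400,0]).round(0).tolist())
E
```

```text
0 [[657.0, 171.0], [625.0, 162.0]]
0.01 [[658.0, 164.0], [626.0, 155.0]]
0.02 [[659.0, 156.0], [626.0, 147.0]]
0.03 [[659.0, 149.0], [627.0, 140.0]]
```

Both views put the visible fingertips about 28 mm above the reported TCP, so the fingers are shorter than stated and closed above the bar. I'll open them and feel for the real floor.

Emit:
{"method": "send_rows", "body": {
  "motion": "0 0 0 0 0 0 6;0 0 0 0 0 0 6.5;0 0 0 0 0 0 6.5;0 0 0 0 0 0 6.5;0 0 0 0 0 0.5 6.5;0 0 0 0 0 1 6.5;0 0 0 0 0 1.3 6.5;0 0 0 0 0 1.6 6.5;0 0 0 0 0 1.8 6.5;0 0 0 0 0 1.8 6.5"
}}

```text
time_s: 4.2
eef_pos: [0.5054, 0.018, -0.0066]
ee_rot: [-3.141, -0.0, 1.755]
wrist_force: [-0.1, -0.3, -0.4]
width: 0.0647
grip_force: 0.0
```

Emit:
{"method": "send_rows", "body": {
  "motion": "0 0 0 0 0 0.2 6.5;0 0 0 0 0 0.4 6.5;0 0 0 0 0 0.4 6.5"
}}

```text
time_s: 4.5
eef_pos: [0.5055, 0.018, -0.0104]
ee_rot: [-3.141, -0.0, 1.755]
wrist_force: [-0.6, 0.2, -0.7]
width: 0.0653
grip_force: 0.0
```

Emit:
{"method": "send_rows", "body": {
  "motion": "0 0 0 0 0 0.1 6.5;0 0 0 0 0 0.2 6.5;0 0 0 0 0 0.2 6.5"
}}

```text
time_s: 4.8
eef_pos: [0.5056, 0.018, -0.0123]
ee_rot: [-3.141, 0.0, 1.755]
wrist_force: [-0.7, -0.5, 0.3]
width: 0.0648
grip_force: 0.0
```

Emit:
{"method": "send_rows", "body": {
  "motion": "0 0 0 0 0 0.1 6.5;0 0 0 0 0 0.2 6.5;0 0 0 0 0 0.2 6.5"
}}

```text
time_s: 5.1
eef_pos: [0.5055, 0.018, -0.0143]
ee_rot: [-3.141, -0.0, 1.755]
wrist_force: [0.1, -0.6, -0.7]
width: 0.0653
grip_force: 0.0
```

Emit:
{"method": "send_rows", "body": {
  "motion": "0 0 0 0 0 0.1 6.5;0 0 0 0 0 0.2 6.5;0 0 0 0 0 0.2 6.5"
}}

```text
time_s: 5.4
eef_pos: [0.5055, 0.018, -0.0163]
ee_rot: [-3.141, -0.0, 1.755]
wrist_force: [-0.1, -0.2, -0.1]
width: 0.0649
grip_force: 0.0
```

Emit:
{"method": "send_rows", "body": {
  "motion": "0 0 0 0 0 0 5;0 0 0 0 0 0 4;0 0 0 0 0 0 2.8;0 0 0 0 0 0 2.8;0 0 0 0 0 0 2.8",
  "grip_force": 8
}}

```text
time_s: 5.9
eef_pos: [0.5057, 0.018, -0.0159]
ee_rot: [-3.142, 0.0, 1.755]
wrist_force: [-1.8, 0.1, 4.4]
width: 0.0295
grip_force: 2.0
```

Emit:
{"method": "send_rows", "body": {
  "motion": "0 0 0 0 0 0 2.8;0 0 0 0 0 0 2.8",
  "grip_force": 8
}}

```text
time_s: 6.1
eef_pos: [0.5059, 0.0179, -0.0158]
ee_rot: [3.141, 0.0, 1.755]
wrist_force: [-1.2, 0.1, 2.1]
width: 0.0283
grip_force: 1.1
```

```bash
python3 - <<'E'
import cv2, numpy as np
from station import robot
s=robot.get_state(); print(s["wrist_force"],s["width"],s["grip_force"],s["eef_pos"])
f=robot.grab_frame("wrist")["color"]; g=robot.grab_frame("scene")["color"]
a=cv2.resize(f[130:400,160:478],(400,340),interpolation=cv2.INTER_CUBIC)
b=cv2.resize(g[150:320,240:440],(400,340),interpolation=cv2.INTER_CUBIC)
cv2.imwrite("pics/c4.png",np.hstack([a,b]))
E
```

```text
[-1.19895801  0.07988282  2.09191274] 0.028286439432544434 1.0574213275685906 [ 0.50587879  0.01794544 -0.01578511]
```

View pics/c4.png

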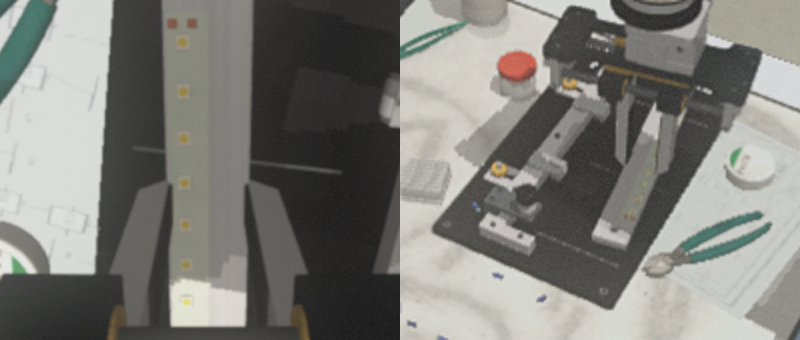

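The tips slid onto the bar's top edge, so they sit about 33 to 34 mm above the reported TCP. I'll open and go about 6 mm deeper.

Emit:
{"method": "send_rows", "body": {
  "motion": "0 0 0 0 0 0 4;0 0 0 0 0 0 4.8;0 0 0 0 0 0 4.8;0 0 0 0 0 0.2 4.8;0 0 0 0 0 0.4 4.8;0 0 0 0 0 0.5 4.8;0 0 0 0 0 0.5 4.8"
}}

```text
time_s: 6.9
eef_pos: [0.5053, 0.018, -0.0215]
ee_rot: [-3.141, -0.0, 1.755]
wrist_force: [-0.3, -0.8, 0.6]
width: 0.0479
grip_force: 0.0
```

Emit:
{"method": "send_rows", "body": {
  "motion": "0 0 0 0 0 0.05 4.8;0 0 0 0 0 0.05 4.8;0 0 0 0 0 0.05 3.8;0 0 0 0 0 0.05 3;0 0 0 0 0 0.05 2.8;0 0 0 0 0 0.05 2.8",
  "grip_force": 8
}}

```text
time_s: 7.5
eef_pos: [0.5057, 0.018, -0.0216]
ee_rot: [3.141, 0.0, 1.755]
wrist_force: [0.3, 0.1, 0.5]
width: 0.0321
grip_force: 8.0
```

Gripped this time (32.1 mm, 8 N). I'll regrip 2 cm to the right to stay clear of the sprung fingers, then square the bar up and carry it near home.

Emit:
{"method": "send_rows", "body": {
  "motion": "0 0 0 0 0 0 4.2;0 0 0 0 0 0 4.2;0 0 0 -1 0 0 4.2;0 0 0 -2 0 0 4.2;0 0 0 -2 0 0 4.2;0 0 0 -2 0 0 2.8;0 0 0 -2 0 0 2.8;0 0 0 -2 0 0 2.8",
  "grip_force": 10
}}

```text
time_s: 8.3
eef_pos: [0.5093, -0.0017, -0.0217]
ee_rot: [-3.142, 0.0, 1.755]
wrist_force: [0.3, 0.1, 0.7]
width: 0.0311
grip_force: 10.0
```

Emit:
{"method": "send_rows", "body": {
  "motion": "0 0 0.03 0.4 0.6 0 2.8;0 0 0.06 0.8 1.2 0 2.8;0 0 0.09 1.2 1.8 0 2.8;0 0 0.126 1.6 2.4 0 2.8;0 0 0.126 2.0 3.0 0 2.8;0 0 0.126 2.26 3.56 0 2.8;0 0 0.126 2.26 3.56 0 2.8;0 0 0.126 2.26 3.56 0 2.8"
}}

```text
time_s: 9.1
eef_pos: [0.5405, 0.0273, -0.0216]
ee_rot: [3.141, -0.0, 1.629]
wrist_force: [0.1, 1.0, -1.5]
width: 0.0318
grip_force: 10.0
```

```bash
python3 - <<'E'
import cv2, numpy as np
from station import robot
s=robot.get_state(); print(s["wrist_force"],s["width"],s["grip_force"],s["eef_pos"],s["ee_rot"])
f=robot.grab_frame("wrist")["color"]; cv2.imwrite("pics/w5.png",f)
E
```

```text
[ 0.10135781  0.9965398  -1.46283927] 0.03175415784910638 9.999523311853409 [ 0.54046374  0.0272981  -0.02163464] [ 3.14116929e+00 -1.74806088e-04  1.62936592e+00]
```

View pics/w5.png

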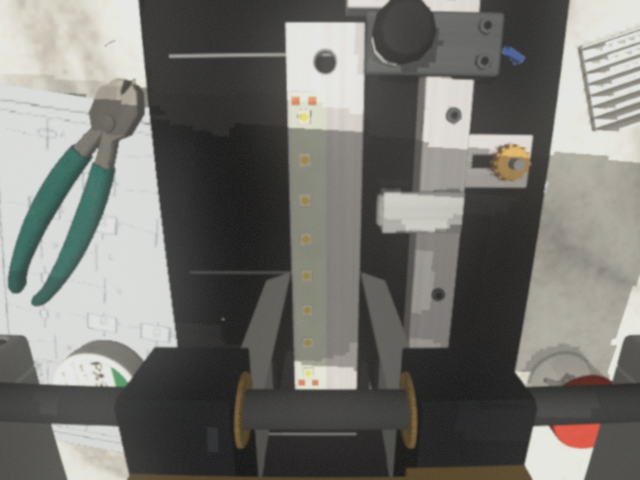

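The wrist view shows the bar held square in front of the rail, with its rear edge at about (363,82) and (358,270). The rail's face edge runs from about (427,82) to (411,345), and the knob is at (403,30).

```bash
python3 - <<'E'
from h import *
from station import robot
s=robot.get_state(); f=wristcam(robot.grab_frame("wrist"),s)
R=Ro.from_euler("xyz",s["ee_rot"]).inv()
for n,p,z in(("bar",[(286,22),(365,22),(325,61),(358,270)],.018),("rail",[(427,82),(420,200),(411,345)],.024),("stop",[(348,8)],.024),("knob",[(405,27)],.063),("lines",[(169,55),(284,54),(190,271),(288,272)],.010)):
    print(n,(R.apply(unproj(f,p,z)-s["eef_pos"])*1000).round(1)[:,:2].tolist())
E
```

```text
bar [[120.1, -14.5], [120.2, 17.3], [105.2, 1.2], [13.3, 16.8]]
rail [[96.7, 42.3], [48.2, 42.5], [-23.7, 43.1]]
stop [[123.9, 10.1]]
knob [[109.2, 25.1]]
lines [[109.4, -66.2], [109.1, -16.4], [9.5, -66.0], [9.0, -17.1]]
```

Emit:
{"method": "send_rows", "body": {
  "motion": "0 0 -0.005 0 0.15 0 2.8;0 0 -0.005 0.1 0.3 0 2.8;0 0 -0.005 0.2 0.45 0 2.8;0 0 -0.005 0.25 0.45 0 2.8;0 0 -0.005 0.25 0.45 0 2.8"
}}

```text
time_s: 9.7
eef_pos: [0.5447, 0.0298, -0.0217]
ee_rot: [3.141, 0.0, 1.634]
wrist_force: [0.4, -0.1, -0.2]
width: 0.0324
grip_force: 10.0
```

Emit:
{"method": "send_rows", "body": {
  "motion": "0 0 0 0.05 0 0 2.8;0 0 0 0.1 0 0 2.8;0 0 0 0.1 0 0 2.8"
}}

```text
time_s: 10.0
eef_pos: [0.5444, 0.0309, -0.0217]
ee_rot: [-3.142, 0.0, 1.634]
wrist_force: [0.6, -1.0, 0.5]
width: 0.0318
grip_force: 10.0
```

Emit:
{"method": "send_rows", "body": {
  "motion": "0 0 0 0.05 0 0 2.8;0 0 0 0.05 0 0 2.8"
}}

```text
time_s: 10.2
eef_pos: [0.5444, 0.0314, -0.0216]
ee_rot: [3.142, -0.0, 1.634]
wrist_force: [-0.1, -1.3, -0.9]
width: 0.0318
grip_force: 10.0
```

Emit:
{"method": "send_rows", "body": {
  "motion": "0 0 0 0.05 0 0 2.8;0 0 0 0.05 0 0 2.8"
}}

```text
time_s: 10.4
eef_pos: [0.5444, 0.0315, -0.0217]
ee_rot: [-3.141, 0.001, 1.634]
wrist_force: [-0.6, -1.5, -0.8]
width: 0.032
grip_force: 10.0
```

Emit:
{"method": "send_rows", "body": {
  "motion": "0 0 0 0.05 0 0 2.8;0 0 0 0.05 0 0 2.8"
}}

```text
time_s: 10.6
eef_pos: [0.5444, 0.0315, -0.0217]
ee_rot: [-3.141, 0.002, 1.634]
wrist_force: [-0.7, -4.2, -1.2]
width: 0.0316
grip_force: 10.0
```

Emit:
{"method": "send_rows", "body": {
  "motion": "0 0 0 0.05 0 0 2.8;0 0 0 0.05 0 0 2.8"
}}

```text
time_s: 10.8
eef_pos: [0.5443, 0.0315, -0.0217]
ee_rot: [-3.141, 0.002, 1.634]
wrist_force: [0.1, -5.1, -0.6]
width: 0.0317
grip_force: 10.0
```

The bar's left end is on the stop at about 5 N. I'll back off, release, turn a quarter turn and push the front edge with both open fingertips at once.

Emit:
{"method": "send_rows", "body": {
  "motion": "0 0 0 -0.14 0 0 2.8;0 0 0 -0.14 0 0 4.0;0 0 0 -0.14 0 0 4.0;0 0 0 -0.14 0 -2 4.0;0 0 0 -0.14 0 -5 4.0;0 0 0.15 -0.5 -1.5 -5 6;0 0 0.3 -0.65 -3.6 -5 9.3;0 0 0.45 -0.65 -3.6 -5 9.3;0 0 0.6 -0.65 -3.6 -5 9.3;0 0 0.75 -0.65 -3.6 -5 9.3;0 0 0.9 -0.65 -3.6 -5 9.3;0 0 1.05 -0.65 -3.6 -5 9.3"
}}

```text
time_s: 12.0
eef_pos: [0.5089, 0.0248, 0.0286]
ee_rot: [-3.141, -0.001, 0.578]
wrist_force: [0.3, -0.2, -1.1]
width: 0.0916
grip_force: 0.0
```

Emit:
{"method": "send_rows", "body": {
  "motion": "0 0 0.14 0 0 0 9.3;0 0 0.28 0 0 0 9.3;0 0 0.42 0 0 0 9.3;0 0 0.521 0 0 0 9.3;0 0 0.521 0 0 2 9.3;0 0 0.521 0 0 4 9.3;0 0 0.521 0 0 4.9 9.3;0 0 0.521 0 0 4.9 9.3"
}}

```text
time_s: 12.8
eef_pos: [0.5074, 0.0246, -0.0221]
ee_rot: [-3.141, 0.003, 0.063]
wrist_force: [0.4, 0.1, 0.9]
width: 0.0932
grip_force: 0.0
```

```bash
python3 - <<'E'
import cv2
from station import robot
s=robot.get_state(); print(s["time_s"],s["wrist_force"],s["width"],s["eef_pos"],s["ee_rot"])
f=robot.grab_frame("wrist")["color"]; cv2.imwrite("pics/w6.png",f)
E
```

```text
12.8 [0.41652871 0.09109522 0.91627381] 0.09320301169011853 [ 0.50741583  0.02458483 -0.02209594] [-3.14062409  0.00326508  0.06305325]
```

View pics/w6.png

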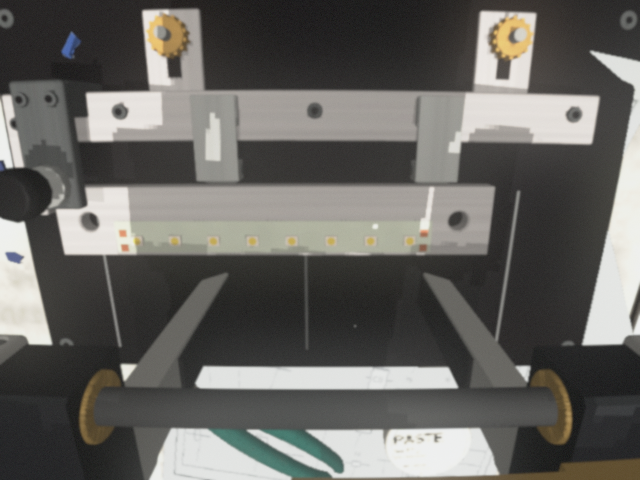

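The wrist view shows the bar parallel to the rail just ahead of both rollers, with its edge at y≈186 and the fingertips at (225,275) and (428,275) behind its front edge. I'll push forward in small steps.

Emit:
{"method": "send_rows", "body": {
  "motion": "0 0 0 0.5 0 0 9.3;0 0 0 0.9 0 0 9.3;0 0 0 1.2 0 0 9.3;0 0 0 1.4 0 0 9.3;0 0 0 1.4 0 0 9.3"
}}

```text
time_s: 13.35
eef_pos: [0.5234, 0.0249, -0.0204]
ee_rot: [3.141, -0.001, 0.063]
wrist_force: [0.1, -0.3, 0.6]
width: 0.0928
grip_force: 0.0
```

Emit:
{"method": "send_rows", "body": {
  "motion": "0 0 0 0.15 0 0 9.3;0 0 0 0.3 0 0 9.3;0 0 0 0.3 0 0 9.3"
}}

```text
time_s: 13.65
eef_pos: [0.5245, 0.025, -0.0208]
ee_rot: [3.141, 0.003, 0.063]
wrist_force: [-4.5, -0.3, 3.2]
width: 0.0932
grip_force: 2.4
```

Emit:
{"method": "send_rows", "body": {
  "motion": "0 0 0 0.15 0 0 9.3;0 0 0 0.3 0 0 9.3;0 0 0 0.3 0 0 9.3"
}}

```text
time_s: 13.95
eef_pos: [0.5252, 0.025, -0.0209]
ee_rot: [3.141, 0.008, 0.063]
wrist_force: [-9.0, -1.0, 8.0]
width: 0.093
grip_force: 5.1
```

Emit:
{"method": "send_rows", "body": {
  "motion": "0 0 0 0.1 0 0 9.3;0 0 0 0.2 0 0 9.3;0 0 0 0.2 0 0 9.3"
}}

```text
time_s: 14.25
eef_pos: [0.5279, 0.0252, -0.0209]
ee_rot: [3.141, 0.006, 0.063]
wrist_force: [-6.4, -1.6, 5.4]
width: 0.0929
grip_force: 3.8
```

Emit:
{"method": "send_rows", "body": {
  "motion": "0 0 0 0.1 0 0 9.3;0 0 0 0.1 0 0 9.3"
}}

```text
time_s: 14.45
eef_pos: [0.5297, 0.0253, -0.0209]
ee_rot: [3.141, 0.004, 0.063]
wrist_force: [-7.1, -0.6, 4.3]
width: 0.0932
grip_force: 3.3
```

Emit:
{"method": "send_rows", "body": {
  "motion": "0 0 0 0.15 0 0 9.3;0 0 0 0.3 0 0 9.3;0 0 0 0.3 0 0 9.3"
}}

```text
time_s: 14.75
eef_pos: [0.5329, 0.0255, -0.0209]
ee_rot: [3.141, 0.004, 0.063]
wrist_force: [-5.6, -0.6, 3.7]
width: 0.0928
grip_force: 3.1
```

Emit:
{"method": "send_rows", "body": {
  "motion": "0 0 0 0.15 0 0 9.3;0 0 0 0.3 0 0 9.3;0 0 0 0.3 0 0 9.3"
}}

```text
time_s: 15.05
eef_pos: [0.5359, 0.0257, -0.0209]
ee_rot: [3.141, 0.004, 0.063]
wrist_force: [-4.5, -0.9, 3.9]
width: 0.0929
grip_force: 3.0
```

Emit:
{"method": "send_rows", "body": {
  "motion": "0 0 0 0.1 0 0 9.3;0 0 0 0.1 0 0 9.3"
}}

```text
time_s: 15.25
eef_pos: [0.5368, 0.0257, -0.0209]
ee_rot: [3.141, 0.004, 0.063]
wrist_force: [-6.1, -1.2, 4.4]
width: 0.0931
grip_force: 3.2
```

Emit:
{"method": "send_rows", "body": {
  "motion": "0 0 0 0.1 0 0 9.3;0 0 0 0.1 0 0 9.3"
}}

```text
time_s: 15.45
eef_pos: [0.5378, 0.0258, -0.0209]
ee_rot: [3.141, 0.004, 0.063]
wrist_force: [-6.2, 0.0, 4.2]
width: 0.0932
grip_force: 3.2
```

Emit:
{"method": "send_rows", "body": {
  "motion": "0 0 0 0.05 0 0 9.3;0 0 0 0.05 0 0 9.3"
}}

```text
time_s: 15.65
eef_pos: [0.5381, 0.0258, -0.0209]
ee_rot: [3.141, 0.005, 0.063]
wrist_force: [-6.9, -0.4, 4.6]
width: 0.0933
grip_force: 3.3
```

Emit:
{"method": "send_rows", "body": {
  "motion": "0 0 0 0.05 0 0 9.3;0 0 0 0.05 0 0 9.3"
}}

```text
time_s: 15.85
eef_pos: [0.5386, 0.0259, -0.0209]
ee_rot: [3.141, 0.005, 0.063]
wrist_force: [-7.2, -1.6, 5.5]
width: 0.0931
grip_force: 3.3
```

Emit:
{"method": "send_rows", "body": {
  "motion": "0 0 0 0.05 0 0 9.3;0 0 0 0.05 0 0 9.3"
}}

```text
time_s: 16.05
eef_pos: [0.5389, 0.0259, -0.021]
ee_rot: [3.141, 0.005, 0.063]
wrist_force: [-7.0, -1.3, 5.4]
width: 0.0931
grip_force: 3.6
```

Emit:
{"method": "send_rows", "body": {
  "motion": "0 0 0 0.05 0 0 9.3;0 0 0 0.05 0 0 9.3"
}}

```text
time_s: 16.25
eef_pos: [0.5389, 0.0259, -0.021]
ee_rot: [3.141, 0.006, 0.063]
wrist_force: [-8.8, -0.9, 5.8]
width: 0.0926
grip_force: 4.1
```

Emit:
{"method": "send_rows", "body": {
  "motion": "0 0 0 0.05 0 0 9.3;0 0 0 0.05 0 0 9.3"
}}

```text
time_s: 16.45
eef_pos: [0.5389, 0.0259, -0.021]
ee_rot: [3.142, 0.007, 0.063]
wrist_force: [-8.8, -1.3, 6.9]
width: 0.093
grip_force: 4.6
```

Emit:
{"method": "send_rows", "body": {
  "motion": "0 0 0 0.05 0 0 9.3;0 0 0 0.05 0 0 9.3"
}}

```text
time_s: 16.65
eef_pos: [0.539, 0.0259, -0.021]
ee_rot: [3.142, 0.008, 0.063]
wrist_force: [-10.2, -1.2, 7.0]
width: 0.0931
grip_force: 5.1
```

Emit:
{"method": "send_rows", "body": {
  "motion": "0 0 0 0.05 0 0 9.3;0 0 0 0.1 0 0 9.3;0 0 0 0.1 0 0 9.3"
}}

```text
time_s: 16.95
eef_pos: [0.539, 0.026, -0.0211]
ee_rot: [3.142, 0.01, 0.062]
wrist_force: [-12.1, -1.0, 8.2]
width: 0.0933
grip_force: 6.1
```

```bash
python3 - <<'E'
import cv2
from station import robot
s=robot.get_state(); print(s["time_s"],s["wrist_force"],s["ft_torque"],s["eef_pos"],s["ee_rot"])
f=robot.grab_frame("wrist")["color"]; cv2.imwrite("pics/w7.png",cv2.resize(f[60:300],(800,300),interpolation=cv2.INTER_CUBIC))
E
```

```text
16.95 [-12.11020182  -0.97599451   8.19116403] [-0.20517609  2.30798589 -0.1607599 ] [ 0.53903899  0.02597456 -0.02105492] [3.14158517 0.01006829 0.0624151 ]
```

View pics/w7.png

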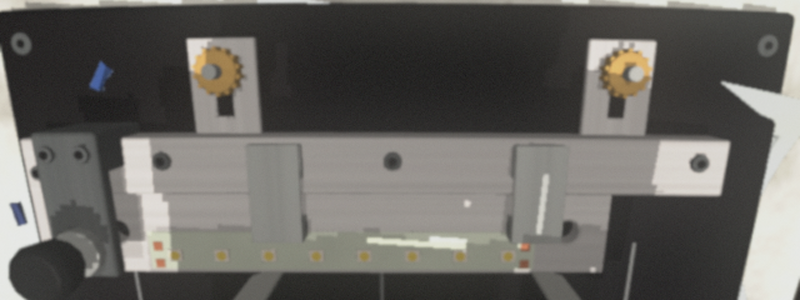

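The bar lies along the rail under both rollers. Next I'll press each end alone by yawing slightly, left tip first and then right.

Emit:
{"method": "send_rows", "body": {
  "motion": "0 0 0 -0.25 0 0 9.3;0 0 0.03 -0.25 0 0 9.3;0 0 0.03 -0.15 0 0 9.3;0 0 0.03 -0.1 0 0 9.3;0 0 0.03 -0.1 0 0 9.3"
}}

```text
time_s: 17.5
eef_pos: [0.5382, 0.0263, -0.0213]
ee_rot: [-3.141, 0.01, 0.035]
wrist_force: [-11.9, -1.5, 8.1]
width: 0.0932
grip_force: 5.8
```

Emit:
{"method": "send_rows", "body": {
  "motion": "0 0 0 -0.15 0 0 9.3;0 0 -0.06 -0.15 0 0 9.3;0 0 -0.06 -0.05 0 0 9.3;0 0 -0.06 0 0 0 9.3;0 0 -0.06 0 0 0 9.3"
}}

```text
time_s: 18.0
eef_pos: [0.5378, 0.0257, -0.0213]
ee_rot: [-3.142, 0.011, 0.091]
wrist_force: [-12.4, -0.7, 8.2]
width: 0.0931
grip_force: 6.3
```

Both ends take about 12 N at consistent positions, so the edge is flush. Now I'll go round to the right end and push along the rail to the stop.

Emit:
{"method": "send_rows", "body": {
  "motion": "0 0 0 -1.2 0 0 9.3;0 0 0.03 -1.2 0 -2 6;0 0 0.03 -1.2 0 -5 0;0 0 0.03 -1 4.5 -5 0;0 0 0.03 0 9.57 -5 0;0 0 0.03 1.9 9.57 -5 0;0 0 0.03 1.9 9.57 -5 0;0 0 0.03 1.9 9.57 -5 0;0 0 0.03 1.9 9.57 -2.5 0;0 0 0.03 1.9 9.57 -0.5 0;0 0 0.03 1.9 9.57 0 0;0 0 0.03 1.9 9.57 0 0"
}}

```text
time_s: 19.2
eef_pos: [0.5693, -0.0663, -0.0215]
ee_rot: [-3.141, 0.002, 0.064]
wrist_force: [-0.0, -0.4, -0.2]
width: 0.0085
grip_force: 0.0
```

```bash
python3 - <<'E'
import cv2
from h import *
from station import robot
s=robot.get_state(); print(s["time_s"],s["wrist_force"],s["width"],s["eef_pos"],s["ee_rot"])
f=robot.grab_frame("wrist"); cv2.imwrite("pics/w8.png",f["color"])
E
```

```text
19.2 [-0.04967809 -0.37644086 -0.21631474] 0.008453539073676323 [ 0.56926193 -0.06629777 -0.02150151] [-3.14101951e+00  2.07979307e-03  6.41768652e-02]
```

View pics/w8.png

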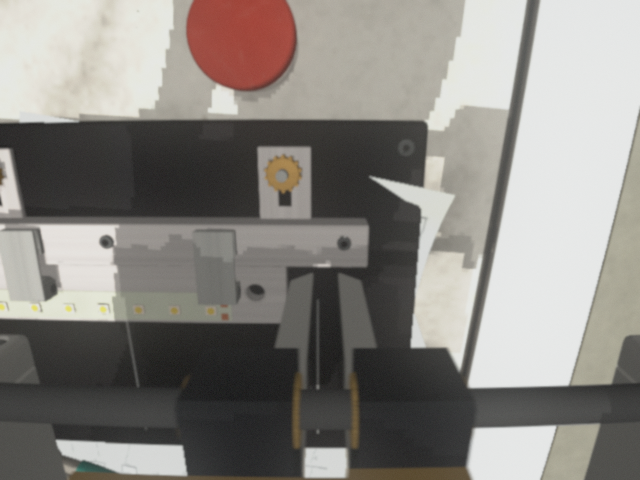

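The closed fingers stand just right of the bar's right end, at about (288,290), in front of the rail. That picture was the eleventh viewed, one over the limit of ten, so I'll work by numbers from here on.

Emit:
{"method": "send_rows", "body": {
  "motion": "0 0 0 0 0 0 0;0 0 0 0 -0.2 0 0;0 0 0 0 -0.3 0 0;0 0 0 0 -0.3 0 0"
}}

```text
time_s: 19.65
eef_pos: [0.5707, -0.0643, -0.0201]
ee_rot: [3.141, -0.001, 0.063]
wrist_force: [-0.4, -0.7, 0.1]
width: -0.0
grip_force: 0.0
```

Emit:
{"method": "send_rows", "body": {
  "motion": "0 0 0 0 -0.1 0 0;0 0 0 0 -0.2 0 0;0 0 0 0 -0.2 0 0"
}}

```text
time_s: 19.95
eef_pos: [0.5702, -0.0622, -0.0207]
ee_rot: [-3.142, 0.0, 0.063]
wrist_force: [-0.5, -0.0, 0.5]
width: 0.0006
grip_force: 0.0
```

Emit:
{"method": "send_rows", "body": {
  "motion": "0 0 0 0 -0.1 0 0;0 0 0 0 -0.1 0 0"
}}

```text
time_s: 20.15
eef_pos: [0.5701, -0.0613, -0.0207]
ee_rot: [3.142, 0.0, 0.063]
wrist_force: [0.7, -0.3, -0.3]
width: 0.0003
grip_force: 0.0
```

Emit:
{"method": "send_rows", "body": {
  "motion": "0 0 0 0 -0.1 0 0;0 0 0 0 -0.1 0 0"
}}

```text
time_s: 20.35
eef_pos: [0.5701, -0.0603, -0.0206]
ee_rot: [3.142, 0.0, 0.063]
wrist_force: [-0.5, -1.1, -0.3]
width: 0.0003
grip_force: 0.0
```

Emit:
{"method": "send_rows", "body": {
  "motion": "0 0 0 0 -0.1 0 0;0 0 0 0 -0.2 0 0;0 0 0 0 -0.2 0 0"
}}

```text
time_s: 20.65
eef_pos: [0.57, -0.0582, -0.0206]
ee_rot: [3.142, -0.0, 0.063]
wrist_force: [-0.3, 0.1, -0.0]
width: 0.0005
grip_force: 0.0
```

Emit:
{"method": "send_rows", "body": {
  "motion": "0 0 0 0 -0.1 0 0;0 0 0 0 -0.1 0 0"
}}

```text
time_s: 20.85
eef_pos: [0.5699, -0.0573, -0.0206]
ee_rot: [3.142, -0.0, 0.063]
wrist_force: [-0.1, 0.7, 0.9]
width: 0.0007
grip_force: 0.0
```

Emit:
{"method": "send_rows", "body": {
  "motion": "0 0 0 0 -0.1 0 0;0 0 0 0 -0.1 0 0"
}}

```text
time_s: 21.05
eef_pos: [0.5699, -0.0563, -0.0206]
ee_rot: [3.142, -0.0, 0.063]
wrist_force: [-0.4, -0.5, 0.1]
width: 0.0004
grip_force: 0.0
```

Emit:
{"method": "send_rows", "body": {
  "motion": "0 0 0 0 -0.1 0 0;0 0 0 0 -0.1 0 0"
}}

```text
time_s: 21.25
eef_pos: [0.5698, -0.0553, -0.0206]
ee_rot: [3.142, -0.0, 0.063]
wrist_force: [0.4, -0.7, 0.3]
width: 0.0004
grip_force: 0.0
```

Emit:
{"method": "send_rows", "body": {
  "motion": "0 0 0 0 -0.1 0 0;0 0 0 0 -0.1 0 0"
}}

```text
time_s: 21.45
eef_pos: [0.5698, -0.0546, -0.0206]
ee_rot: [3.141, -0.0, 0.063]
wrist_force: [-0.7, -0.8, 0.5]
width: 0.0004
grip_force: 0.3
```

Emit:
{"method": "send_rows", "body": {
  "motion": "0 0 0 0 -0.1 0 0;0 0 0 0 -0.1 0 0"
}}

```text
time_s: 21.65
eef_pos: [0.5698, -0.0543, -0.0204]
ee_rot: [3.14, -0.0, 0.063]
wrist_force: [-0.2, -2.8, 0.7]
width: 0.0007
grip_force: 1.3
```

Emit:
{"method": "send_rows", "body": {
  "motion": "0 0 0 0 -0.1 0 0;0 0 0 0 -0.1 0 0"
}}

```text
time_s: 21.85
eef_pos: [0.5699, -0.054, -0.0202]
ee_rot: [3.138, -0.0, 0.063]
wrist_force: [-0.8, -5.9, -0.2]
width: 0.0003
grip_force: 2.2
```

Emit:
{"method": "send_rows", "body": {
  "motion": "0 0 0 0 -0.1 0 0;0 0 0 0 -0.1 0 0"
}}

```text
time_s: 22.05
eef_pos: [0.57, -0.0538, -0.0201]
ee_rot: [3.137, -0.001, 0.062]
wrist_force: [1.2, -7.4, 0.6]
width: 0.0003
grip_force: 2.8
```

Emit:
{"method": "send_rows", "body": {
  "motion": "0 0 0 0 -0.1 0 0;0 0 0 0 -0.1 0 0"
}}

```text
time_s: 22.25
eef_pos: [0.57, -0.0536, -0.0199]
ee_rot: [3.136, -0.001, 0.062]
wrist_force: [-1.0, -7.6, 1.8]
width: 0.0003
grip_force: 3.5
```

Emit:
{"method": "send_rows", "body": {
  "motion": "0 0 0 0 -0.1 0 0;0 0 0 0 -0.1 0 0"
}}

```text
time_s: 22.45
eef_pos: [0.5701, -0.0534, -0.0197]
ee_rot: [3.134, -0.001, 0.062]
wrist_force: [-0.1, -9.3, 1.3]
width: 0.0005
grip_force: 4.1
```

Emit:
{"method": "send_rows", "body": {
  "motion": "0 0 0 0 -0.1 0 0;0 0 0 0 -0.1 0 0"
}}

```text
time_s: 22.65
eef_pos: [0.5701, -0.0532, -0.0195]
ee_rot: [3.133, -0.001, 0.062]
wrist_force: [-1.2, -11.5, 2.0]
width: 0.0008
grip_force: 4.7
```

Emit:
{"method": "send_rows", "body": {
  "motion": "0 0 0 0 -0.1 0 0;0 0 0 0 -0.15 0 0;0 0 0 0 -0.15 0 0"
}}

```text
time_s: 22.95
eef_pos: [0.5703, -0.0529, -0.0192]
ee_rot: [3.131, -0.002, 0.062]
wrist_force: [-1.4, -13.3, 2.1]
width: 0.0003
grip_force: 5.7
```

Emit:
{"method": "send_rows", "body": {
  "motion": "0 0 0 0 1.3 0 0;0 0 0 0 1.3 -2 0;0 0 0 0 1.3 -5 0;0 0 0 -3.2 0 -5 4;0 0 0 -3.4 -4 -5 9.3;0 0 0 -3.4 -7.5 -5 9.3;0 0 0 -3.4 -7.5 -5 9.3;0 0 0 -3.4 -7.5 -5 9.3;0 0 0 -3.4 -7.5 -2 9.3;0 0 0 -3.4 -7.5 0 9.3;0 0 0 -2.8 -7.5 0.05 9.3;0 0 0 -2.8 -7.5 0.05 9.3"
}}

```text
time_s: 24.15
eef_pos: [0.537, 0.0253, -0.0216]
ee_rot: [-3.141, 0.001, 0.061]
wrist_force: [-1.0, -0.8, -0.1]
width: 0.0694
grip_force: 0.0
```

Emit:
{"method": "send_rows", "body": {
  "motion": "0 0 0 0.1 0 0 9.3;0 0 0 0.2 0 0 9.3;0 0 0 0.2 0 0 9.3"
}}

```text
time_s: 24.45
eef_pos: [0.5389, 0.0261, -0.0208]
ee_rot: [3.142, -0.0, 0.062]
wrist_force: [0.1, -0.0, -0.5]
width: 0.0916
grip_force: 0.0
```

Emit:
{"method": "send_rows", "body": {
  "motion": "0 0 0 0.1 0 0 9.3;0 0 0 0.2 0 0 9.3;0 0 0 0.2 0 0 9.3"
}}

```text
time_s: 24.75
eef_pos: [0.5391, 0.0264, -0.0212]
ee_rot: [3.142, 0.003, 0.063]
wrist_force: [-5.1, 0.2, 4.2]
width: 0.093
grip_force: 2.7
```

Emit:
{"method": "send_rows", "body": {
  "motion": "0 0 0 0.1 0 0 9.3;0 0 0 0.2 0 0 9.3;0 0 0 0.2 0 0 9.3"
}}

```text
time_s: 25.05
eef_pos: [0.5392, 0.0264, -0.0213]
ee_rot: [3.141, 0.007, 0.062]
wrist_force: [-8.9, 0.6, 7.6]
width: 0.093
grip_force: 4.8
```

```bash
python3 - <<'E'
from h import *
from station import robot
s=robot.get_state(); print(s["time_s"],s["wrist_force"],s["eef_pos"],s["ee_rot"])
c,sn=np.cos(.063),np.sin(.063)
# knob from pushed bar: rail face at TCP x+8+32 in carrier; knob 16 in front; y from stop contact: grip TCP (.5443,.0315) was 20 mm right of bar centre
A=np.array([[c,-sn],[sn,c]])
g=A.T@np.array([.5443,.0315]); p=A.T@s["eef_pos"][:2]
print("carrier-axes shift to knob from here (cm)", (100*np.array([8+16,0])/1000)[0], 100*(g[1]+.105-0.0-p[1]))
E
```

```text
25.05 [-8.89663614  0.61731946  7.59671412] [ 0.53916612  0.02642533 -0.02131318] [3.14147277 0.00740768 0.06228115]
carrier-axes shift to knob from here (cm) 2.4 10.974138652439805
```

The rail contact comes at the same position as before, so the bar is home. Next I'll lift, close the fingers and go over the knob.

Emit:
{"method": "send_rows", "body": {
  "motion": "0 0 0 -1.2 0 0 9.3;0 0 0 -1.2 0 -4 4;0 0 0 -1.2 0 -8.5 0;0 0 0 0 -4 -9 0;0 0 0 2.1 -8 -9 0;0 0 0 2.1 -10.97 -9 0;0 0 0 2.1 -10.97 -9 0;0 0 0 2.1 -10.97 -9 0;0 0 0 2.1 -10.97 -8 0;0 0 0 2.1 -10.97 -7 0;0 0 0 2.1 -10.97 -6 0;0 0 0 2.1 -10.97 -6 0"
}}

```text
time_s: 26.25
eef_pos: [0.5548, 0.1363, 0.036]
ee_rot: [3.141, 0.005, 0.062]
wrist_force: [-0.3, 1.0, 0.4]
width: 0.0085
grip_force: 0.0
```

```bash
python3 - <<'E'
from h import *
from station import robot
s=robot.get_state(); print(s["time_s"],s["wrist_force"],s["eef_pos"],s["width"])
c,sn=np.cos(.063),np.sin(.063); A=np.array([[c,-sn],[sn,c]])
d=A.T@(s["eef_pos"][:2]-np.array([.5391,.0264])); print(d*100)
f=robot.grab_frame("top")
K=np.array([[f["fx"],0,f["cx"]],[0,f["fy"],f["cy"]],[0,0,1]])
E
```

```text
26.25 [-0.33542299  0.95306917  0.41439069] [0.5548058  0.13632343 0.03596002] 0.008531853699997713
[ 2.25952405 10.87165474]
```

Emit:
{"method": "send_rows", "body": {
  "motion": "0 0 0 0.15 -0.1 0 0;0 0 0 0.15 -0.1 0 0;0 0 0 0.15 -0.1 0.2 0;0 0 0 0.15 -0.1 0.4 0;0 0 0 0.15 -0.1 0.5 0;0 0 0 0.15 -0.1 0.5 0"
}}

```text
time_s: 26.9
eef_pos: [0.5579, 0.1385, 0.0336]
ee_rot: [3.141, 0.0, 0.063]
wrist_force: [-0.4, -0.7, 0.1]
width: 0.0002
grip_force: 0.0
```

Emit:
{"method": "send_rows", "body": {
  "motion": "0 0 0 0 0 0.1 0;0 0 0 0 0 0.2 0;0 0 0 0 0 0.2 0"
}}

```text
time_s: 27.2
eef_pos: [0.558, 0.1384, 0.0317]
ee_rot: [3.141, 0.0, 0.063]
wrist_force: [0.8, -0.1, -0.3]
width: 0.0003
grip_force: 0.0
```

Emit:
{"method": "send_rows", "body": {
  "motion": "0 0 0 0 0 0.1 0;0 0 0 0 0 0.2 0;0 0 0 0 0 0.2 0"
}}

```text
time_s: 27.5
eef_pos: [0.558, 0.1384, 0.0296]
ee_rot: [3.141, 0.0, 0.063]
wrist_force: [0.8, -0.5, -0.0]
width: 0.0004
grip_force: 0.0
```

Emit:
{"method": "send_rows", "body": {
  "motion": "0 0 0 0 0 0.1 0;0 0 0 0 0 0.2 0;0 0 0 0 0 0.2 0"
}}

```text
time_s: 27.8
eef_pos: [0.5582, 0.1385, 0.0284]
ee_rot: [3.142, -0.0, 0.063]
wrist_force: [-1.0, -1.0, 3.3]
width: 0.0007
grip_force: 1.8
```

Emit:
{"method": "send_rows", "body": {
  "motion": "0 0 0 0 0 0.1 0;0 0 0 0 0 0.2 0;0 0 0 0 0 0.2 0"
}}

```text
time_s: 28.1
eef_pos: [0.5582, 0.1385, 0.0259]
ee_rot: [3.142, -0.0, 0.063]
wrist_force: [-1.0, -0.6, 3.4]
width: -0.0
grip_force: 1.7
```

Emit:
{"method": "send_rows", "body": {
  "motion": "0 0 0 0 0 0.1 0;0 0 0 0 0 0.2 0;0 0 0 0 0 0.2 0"
}}

```text
time_s: 28.4
eef_pos: [0.5582, 0.1385, 0.0236]
ee_rot: [3.142, -0.0, 0.063]
wrist_force: [-0.6, 0.7, 2.9]
width: 0.0004
grip_force: 1.5
```

Emit:
{"method": "send_rows", "body": {
  "motion": "0 0 0 0 0 0.1 0;0 0 0 0 0 0.2 0;0 0 0 0 0 0.2 0"
}}

```text
time_s: 28.7
eef_pos: [0.5582, 0.1385, 0.0217]
ee_rot: [3.142, -0.0, 0.063]
wrist_force: [-0.5, 0.2, 3.0]
width: 0.0001
grip_force: 1.4
```

Emit:
{"method": "send_rows", "body": {
  "motion": "0 0 0 0 0 0.1 0;0 0 0 0 0 0.2 0;0 0 0 0 0 0.2 0"
}}

```text
time_s: 29.0
eef_pos: [0.5582, 0.1385, 0.0197]
ee_rot: [3.142, -0.0, 0.063]
wrist_force: [-0.1, -0.5, 3.4]
width: 0.0004
grip_force: 1.4
```

Emit:
{"method": "send_rows", "body": {
  "motion": "0 0 0 0 0 0.1 0;0 0 0 0 0 0.1 0"
}}

```text
time_s: 29.2
eef_pos: [0.5582, 0.1385, 0.0189]
ee_rot: [3.142, -0.0, 0.063]
wrist_force: [-1.2, -0.6, 3.6]
width: 0.0008
grip_force: 1.8
```

Emit:
{"method": "send_rows", "body": {
  "motion": "0 0 0 0 0 0.1 0;0 0 0 0 0 0.1 0"
}}

```text
time_s: 29.4
eef_pos: [0.5583, 0.1385, 0.0188]
ee_rot: [3.142, -0.001, 0.063]
wrist_force: [-2.3, -0.1, 6.7]
width: 0.0007
grip_force: 3.5
```

Emit:
{"method": "send_rows", "body": {
  "motion": "0 0 0 0 0 0.1 0;0 0 0 0 0 0.1 0"
}}

```text
time_s: 29.6
eef_pos: [0.5584, 0.1385, 0.0187]
ee_rot: [3.142, -0.001, 0.063]
wrist_force: [-3.7, 0.0, 10.1]
width: 0.0003
grip_force: 5.2
```

Emit:
{"method": "send_rows", "body": {
  "motion": "0 0 0 0 0 0.1 0;0 0 0 0 0 0.2 0;0 0 0 0 0 0.2 0"
}}

```text
time_s: 29.9
eef_pos: [0.5585, 0.1386, 0.0186]
ee_rot: [3.142, -0.002, 0.063]
wrist_force: [-6.5, -0.9, 18.3]
width: 0.0005
grip_force: 8.6
```

Emit:
{"method": "send_rows", "body": {
  "motion": "0 0 0 0 0 -1 0;0 0 0 0 0 -4 0;0 0 0 0 0 -8 0;0 0 0 -6 0 -12 0;0 0 0 -14 0 -14 0;0 0 0 -18 0 -14 0;0 0 0 -18 0 -14 0;0 0 0 -18 0 -14 0;0 0 0 -18 0 -14 0"
}}

```text
time_s: 30.8
eef_pos: [0.3784, 0.1272, 0.1548]
ee_rot: [-3.142, -0.002, 0.063]
wrist_force: [-0.4, -0.6, 0.5]
width: 0.0004
grip_force: 0.0
```

```bash
python3 - <<'E'
from h import *
from station import robot
s=robot.get_state(); print(s["time_s"],s["wrist_force"],s["eef_pos"],s["ee_rot"])
f=robot.grab_frame("top"); cv2.imwrite("pics/top9.png",f["color"])
# numeric check on the top view: bar mask vs rail lines, in carrier axes about the rail face
K=np.array([[f["fx"],0,f["cx"]],[0,f["fy"],f["cy"]],[0,0,1]])
g=cv2.cvtColor(f["color"],cv2.COLOR_BGR2GRAY)
def prof(y,z=.018):
    xs=np.arange(-.03,.06,.001); P=np.array([[*c2w(x,y),z] for x in xs])
    q=cv2.projectPoints(P,cv2.Rodrigues(f["R"])[0],f["t"],K,np.array([f["k1"],0,0,0,0]))[0][:,0]
    v=cv2.remap(g,q[None].astype(np.float32),None,cv2.INTER_LINEAR)[0].astype(int); e=np.diff(v)
    i=np.argmax(e[:35]); return round(xs[i]*1000), v[::6].tolist()
for y in(.08,.05,0,-.02,-.07,-.08): print(y,prof(y))
E
```

```text
30.8 [-0.41813507 -0.6257286   0.51392106] [0.37838401 0.12724247 0.15484512] [-3.14157966e+00 -1.66408263e-03  6.31383861e-02]
0.08 (3, [39, 40, 39, 41, 42, 38, 111, 127, 127, 123, 125, 103, 126, 120, 125])
0.05 (3, [37, 41, 36, 42, 40, 46, 115, 129, 130, 121, 125, 109, 123, 121, 127])
0 (3, [72, 73, 62, 70, 74, 62, 165, 185, 186, 179, 177, 151, 177, 174, 178])
-0.02 (4, [48, 53, 51, 49, 53, 50, 157, 187, 185, 178, 175, 157, 176, 175, 175])
-0.07 (3, [52, 51, 47, 49, 51, 51, 167, 178, 71, 93, 178, 157, 170, 175, 176])
-0.08 (3, [53, 52, 51, 49, 52, 49, 161, 178, 185, 178, 181, 152, 175, 173, 177])
```

```bash
python3 -c "
from station import robot
print(robot.hand_in())"
```

```text
the job is handed in; nothing more can be done
None
```

The job is handed in: the bar is flush along the rail under both rollers, its left end felt firm on the stop (13 N at most), and the pin is pressed to its hard end; I viewed 11 pictures, one over the limit of 10.

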